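Clamp the print block in the registration board

ROBOT

A 6-joint arm with a two-finger parallel gripper is mounted at the origin on the work surface. World frame = base frame: x ahead of the robot, y to its left, z up, the work surface at z = 0. Lengths are in m, angles in rad, forces in N, time in s.
With the tool pointing down it reaches from about 0.275 to 0.975 m from the base axis. Payload 8.4 kg.
Tool frame: the origin (TCP) lies midway between the tips of the shut fingers; the grasp point (between the pads) lies 19 mm behind it (ctrl.hold_point_z is the distance from the TCP to the grasp point, in m); y points along the fingers, z is the direction in which the jaws open and shut, and the axes are right-handed (so a half turn about y gives the same grasp; the last joint's range is limited). The gripper opens to 92 mm and grips with 3 to 60 N. Pads are 20 mm wide; open, the fingers measure 128 mm over their backs; the gripper's body (75 mm by 189 mm) begins 69 mm behind the grasp point.
Start: joints at [1.131, 0.353, 1.633, -0, 1.155, -0.002], TCP at [0.265, 0.566, 0.215] pointing down, gripper open.
Joint ranges: [-2.63, 2.63], [-0.92, 2.1], [0.06, 2.66], [-1.3, 4.44], [0, 2.69], [-3.02, 3.02]. Speed limits (rad/s): [2.22, 2.22, 2.79, 3.14, 3.14, 3.14].

INTERFACE

Orientations are given as a unit quaternion [w, x, y, z].
In Python, from plant import ctrl gives the robot as it stands. The module is installed in compiled form; this text tells all that it offers.
- The arm moves only by the shell command python3 -m pendant 'ROWS' [OPENING] [FORCE]. ROWS is JSON, a list of rows, each an object of numbers: "x", "y", "z": the shift along the tool's x, y, z in mm; "roll": the turn about the tool's y in rad. A call has 1 to 8 rows; each row shifts and turns the commanded pose from where the row before left it, along the tool's axes as they then stand; what a row does not reach is not made up. A row lasts 1/10 s, in which the tool goes at most 50 mm and 8.59 degrees, less where a joint would pass 70% of its speed; a pose out of reach is approached as far as the arm can. A call with a gripper value outside its range is refused whole. OPENING is the opening, from -1 (shut) to 1 (fully open), set as the call begins (- or left out, the last holds). The fingers move at their own pace and stop on an object; FORCE is the grip in N (left out, the last holds). Time passes only in rows, so rows that do not move let the fingers close. It gives the time, the measured TCP pose, the force and the opening at its end, in the units of the state.
- ctrl.sense(): the state, without advancing time (a new reading comes with each control period).
- ctrl.snapshot(name): name is "side" or "top" or "wrist"; returns a dict with "pixels" (480x640x3 uint8, red, green, blue), "range_z" (480x640 float32, m along the optical axis (not along the pixel's ray), 0 where there is no reading), "fx", "fy", "cx", "cy" (pixels), "dist_coeffs" ([k1, k2, p1, p2, k3] as OpenCV has them; the pictures are not rectified), "extrinsics" (4x4, takes a point from camera to world coordinates). Camera axes: x right, y up, looking along -z (the intrinsics and any distortion apply to the point x, -y, -z); pixel columns grow to the right and rows downward; lengths in m; the calibration is good to about 2 mm. A picture is of the moment at which its call begins.
- ctrl.hand_in(): hands the job in, once; it reports no verdict.
The state is a dict: "clock": time; "joints": joint angles; "joint_vel": joint speeds; "effort": joint torques, N m; "position": TCP position; "orientation": TCP orientation; "contact_force": force on the tool from outside, world axes, zero at the start; "torque": the same for the moment, N m; "finger_gap": opening from 0.0 (shut) to 1.0 (fully open).
Only numpy, scipy, OpenCV 4.12 (cv2) and the standard library are available. Lean on these libraries where they do the work, as an engineer would, in place of code of your own. Each camera call takes 0.05 s, during which the arm holds its last target. There are 200 camera calls.

TASK

Clamp the print block: with the back of a finger, push the aluminium strap round over the block until it is fully home against its stop, then push the red cam lever fully down and come away. Only push, grip and lift nothing; leave the lever up until the strap is home, and leave the block, the ink jar, the ink tin and the hand roller where they are.

Things in the scene. Friction and masses are not known exactly. Their poses are not given: they have to be found in the camera images.
- board: Plywood registration board, 260 (x) x 340 (y) x 18 mm high, fixed to the table (it does not move). Origin: centre of its underside, on the table; z up. The strap's round steel post stands on it at x = +40, y = +130 mm. Two aluminium register strips, 8 mm high, stand beyond the block's +x and -y edges. The strap stop is a steel pin, 12 mm thick, its top 64 mm above the table, at x = +59, y = +95 mm.
- post (a point): On the strap's vertical turning axis, level with the strap's top face, 66 mm above the table. The strap is a flat bar 26 mm wide and 14 mm thick, reaching 185 mm from this axis; its underside is 52 mm above the table, 12 mm above the block. A flat screw head stands 4 mm above it here.
- strap (a joint): Turn of the aluminium clamp strap about its post's vertical axis, rad. 0 = parked, pointing along the board's -x from the post; grows anticlockwise seen from above; 1.571 = fully home against its stop, pointing along the board's -y across the block. Starts between 0 and 0.5. Light friction (about 1 N at strap_push); it stays where it is left.
- strap_push (a point): Point in the middle of the strap's section, 165 mm out from the post's axis, 20 mm short of its free end, 59 mm above the table. To swing the strap over, push the long edge that faces away from the block, 13 mm from this point. The space beside that edge is free, down to the board, or to the table where the strap points past the board.
- lever (a joint): Turn of the red cam lever about its level cross pin on the strap, rad. 0 = 60 degrees above level, leaning towards the post; grows as it is pushed down towards the post in the upright plane along the strap; 0.95 = fully down at its stop, about 5 degrees above level. Starts between 0 and 0.3. It stays where it is left (friction about 3 N across its tip) and its cam drives the pad down.
- lever_pin (a point): Axis of the cam lever's pin, on the strap's centre line 110 mm out from the post's axis, 76 mm above the table.
- lever_tip (a point): Point on the lever's centre line 70 mm from the pin, towards the end of the red paddle (paddle 22 mm wide, 22 mm long, 9 mm thick, ending 5 mm beyond this point; the shank is 14 mm wide, 8 mm thick).
- pad: Black rubber presser pad, 24 mm across, 6 mm thick, under the strap straight below the lever pin. Origin: centre of its lower face, 46 mm above the table with the lever at 0. The cam brings it down onto the block at the end of the lever's travel.
- block: Carved print block, loose: wooden base with green face bearing blue, yellow and white patches, 150 (x) x 160 (y) x 22 mm, 0.35 to 0.7 kg, lying on the board about its middle with its top 40 mm above the table. Origin: centre of its underside; z up.
- jar: Small ink jar with blue label and black cap, 40 mm across, 55 mm tall, standing loose on the strip of the board on the block's -y side, beside the place where the strap's free end comes to rest. Origin: centre of its underside.
- tin: Small ink tin with orange label, 36 mm across, 50 mm tall, standing loose on the same strip of the board. Origin: centre of its underside.
- roller: Hand ink roller, black roll 34 mm across and 80 mm long, wire yoke and wooden handle, 140 mm long over all, lying loose on the table beside the board's -y edge. Origin: on the table below the middle of the roll; the handle points to its -x.
Not all that is in view belongs to the job. What is shaped like the block but turquoise is not meant.

How it is judged:
By the outcome, as a careful person would: the job done as asked, in the order asked, and still so for the second after the job is handed in, with the robot touching nothing.
It also fails if it takes over 54 s, if anything falls off the work surface, if the arm or the gripper's body presses on something with over 40 N, if the wrist force passes 120 N, or if a joint passes its speed limit or range.

## Working session

There is one attempt and no reset: what is moved stays moved. The work goes in short steps, Python scripts to look and compute and a shell command to move; the robot and the scene stay as the last step left them, time stands still between calls to the robot, and variables do not carry over. Pictures are saved under pics/ and viewed, about 8 in all and at most 12, crops included, and the job is handed in when it is done.

```bash
mkdir -p pics
cat > h.py <<'E'
import numpy as np, cv2
from plant import ctrl
def snap(n,out=None):
    s=ctrl.snapshot(n)
    if out: cv2.imwrite(out,s["pixels"][:,:,::-1])
    return s
def cloud(s):
    K=np.array([[s["fx"],0,s["cx"]],[0,s["fy"],s["cy"]],[0,0,1]]);d=np.array(s["dist_coeffs"],float)
    u,v=np.meshgrid(np.arange(640.),np.arange(480.))
    p=cv2.undistortPoints(np.stack([u,v],-1).reshape(-1,1,2),K,d).reshape(480,640,2)
    z=s["range_z"];P=np.stack([p[...,0]*z,-p[...,1]*z,-z],-1)
    E=np.array(s["extrinsics"]);W=P@E[:3,:3].T+E[:3,3];W[z==0]=np.nan
    return W
E
python3 - <<'E'
from h import *
for n in("top","side"):
    s=snap(n,f"pics/{n}0.png");np.savez(f"{n}0.npz",W=cloud(s),I=s["pixels"]);print(n,np.round(s["extrinsics"],2).tolist(),s["dist_coeffs"])
st=ctrl.sense();print(st["clock"],st["position"],st["orientation"],st["contact_force"],st["finger_gap"])
E
```

```text
top [[-0.12, 0.97, -0.22, 0.31], [-0.99, -0.12, 0.02, -0.01], [-0.0, 0.22, 0.97, 1.14], [0.0, 0.0, 0.0, 1.0]] [0.03854992 0.         0.         0.         0.        ]
side [[0.87, 0.37, -0.33, 0.14], [-0.49, 0.65, -0.58, -0.68], [0.0, 0.67, 0.75, 0.95], [0.0, 0.0, 0.0, 1.0]] [0.02621503 0.         0.         0.         0.        ]
0.1 [0.26478356 0.5656483  0.21392649] [-0.68981128  0.690657   -0.1536414   0.15345237] [-0.70428981  0.34864212 -0.96250595] 1.0009597937454333
```

View pics/top0.png

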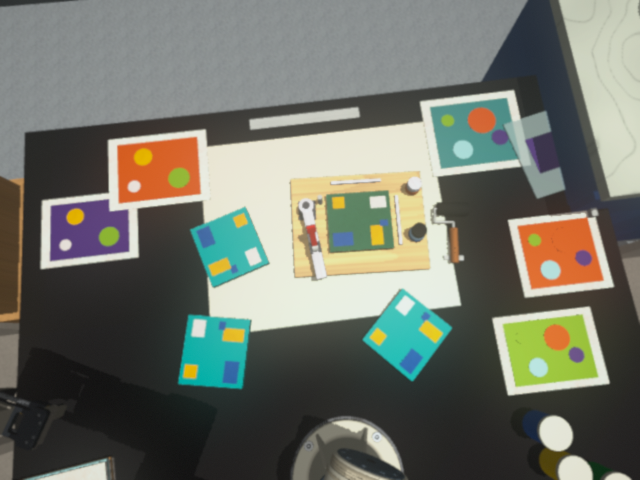

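View pics/side0.png

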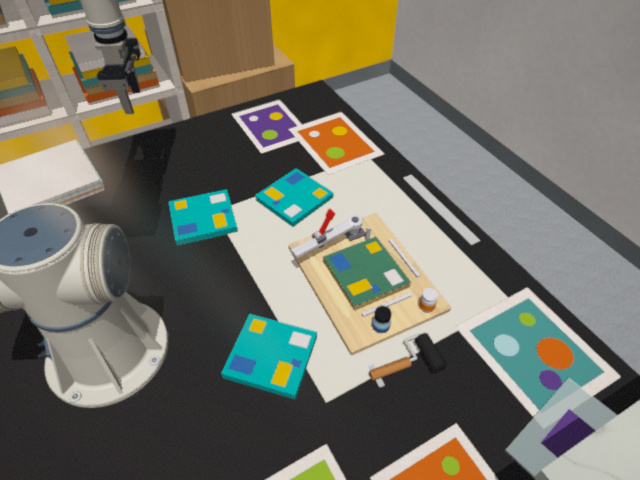

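The top view shows the board at cols 292–429, rows 172–278, with the strap post at (306,205) and the free end at (319,277). The jar is at (417,232), the tin at (413,185) and the roller at (450,235). The gripper is at the bottom left, clear of everything.

Run:
```python
from h import *
for n,(c0,c1,r0,r1) in dict(top=(280,440,160,290),side=(280,455,200,355)).items():
    D=np.load(n+"0.npz");W=D["W"][r0:r1,c0:c1].reshape(-1,3);I=D["I"][r0:r1,c0:c1].reshape(-1,3).astype(int)
    z=W[:,2]
    b=W[(z>.013)&(z<.024)&(I[:,0]>I[:,2]+40)]
    r=cv2.minAreaRect((b[:,:2]*1000).astype(np.float32));print(n,"board",r,np.median(b[:,2]))
    m=(z>.058)&(z<.074)&(abs(I[:,0]-I[:,2])<40);q=W[m]
    r=cv2.minAreaRect((q[:,:2]*1000).astype(np.float32));print(" strap",r,cv2.boxPoints(r).round().tolist(),np.median(q[:,2]))
    red=(I[:,0]>120)&(I[:,1]<70)&(I[:,2]<70)&(z>.06);q=W[red]
    if len(q): print(" red",len(q),q[q[:,2].argmax()],q[q[:,2].argmin()])
    m=(z>.034)&(z<.046);q=W[m];print(" blk",cv2.minAreaRect((q[:,:2]*1000).astype(np.float32)))
```

```text
top board ((587.5330810546875, -106.90725708007812), (339.2417907714844, 260.481689453125), 86.63549041748047) 0.01758389239371838
 strap ((569.328125, -125.97877502441406), (203.5896759033203, 309.6199951171875), 7.191076755523682) [[449.0, 15.0], [488.0, -292.0], [690.0, -267.0], [651.0, 40.0]] 0.06621442617438178
 blk ((587.3139038085938, -163.3120880126953), (158.3210906982422, 302.6513671875), 0.3518032431602478)
side board ((586.6441650390625, -107.36076354980469), (342.3104248046875, 261.855224609375), 86.4840316772461) 0.017980148498637216
 strap ((569.5546264648438, -126.39091491699219), (205.569091796875, 312.1249694824219), 7.528963565826416) [[447.0, 15.0], [488.0, -295.0], [692.0, -268.0], [651.0, 42.0]] 0.06632944689576592
 red 114 [0.55885567 0.00239285 0.14337044] [0.53181484 0.00629462 0.08502874]
 blk ((586.340087890625, -176.208251953125), (159.76805114746094, 387.48223876953125), 0.6037012338638306)
```

```bash
cat >> h.py <<'E'
YAW=np.radians(-3.44);C=np.array([587.1,-107.1]);R=np.array([[np.cos(YAW),-np.sin(YAW)],[np.sin(YAW),np.cos(YAW)]])
def w2b(p): return (np.asarray(p)[...,:2]*1000-C)@R
def b2w(p): return np.asarray(p)@R.T+C
def scene(W,I):
    W=W.reshape(-1,3);I=I.reshape(-1,3).astype(int);b=w2b(W);z=W[:,2]*1000
    d=b-[40,130];r=np.hypot(*d.T);a=np.arctan2(-d[:,1],-d[:,0])
    m=(z>62)&(z<70)&(r>120)&(r<190)&(a>-.2)&(a<1.8)&(abs(I[:,0]-I[:,2])<50)
    print("strap n",m.sum(),"ang",np.median(a[m]),"r max",r[m].max() if m.any() else 0,"spread",np.percentile(a[m],[5,95]) if m.any() else 0)
    m=(I[:,0]>110)&(I[:,1]<75)&(I[:,2]<75)&(z>72)&(r<130)
    if m.sum()>5:
        q=np.c_[r,z][m];v=q[q[:,0]<q[:,0].max()+1]-[110,76];e=np.degrees(np.arctan2(v[:,1],-v[:,0]));f=np.hypot(*v.T)>40
        print("lever n",m.sum(),"elev deg",np.median(e[f]),"az",np.median(a[m]),"top z",z[m].max(),"lever",np.radians(60-np.median(e[f])))
    for n,zt,x0,x1 in(("jar",55,-130,130),("tin",50,-130,130)):
        m=(abs(z-zt)<4)&(b[:,1]<-95)&(b[:,1]>-165)&(abs(b[:,0])<130)&(r>192); print(n,m.sum(),[(np.round(b[m&s].mean(0)),(m&s).sum()) for s in(b[:,0]<30,b[:,0]>30) if (m&s).any()])
    m=(abs(z-40)<3)&(abs(b[:,0])<95)&(abs(b[:,1])<90)
    print("blk",cv2.minAreaRect(b[m].astype(np.float32)))
E
python3 - <<'E'
from h import *
for n in("top","side"):
    D=np.load(n+"0.npz");scene(D["W"],D["I"])
print(b2w([40,130]))
s=ctrl.sense();q=s["orientation"]
from scipy.spatial.transform import Rotation as Ro
print(Ro.from_quat([*q[1:],q[0]]).as_matrix().round(3))
E
```

```text
strap n 265 ang 0.15682378828452043 r max 185.11925505680733 spread [0.08073611 0.2312605 ]
jar 32 [(array([ -49., -133.]), np.int64(4)), (array([  70., -135.]), np.int64(28))]
tin 36 [(array([ -51., -132.]), np.int64(15)), (array([  70., -135.]), np.int64(21))]
blk ((-0.16902923583984375, -1.06390380859375), (150.74609375, 159.7711639404297), 0.41997280716896057)
strap n 228 ang 0.16006218837872124 r max 186.711616936878 spread [0.08132989 0.23749979]
lever n 116 elev deg 64.08465077981549 az 0.19574519105665128 top z 143.37044173234824 lever -0.07129060490193424
jar 71 [(array([ -48., -153.]), np.int64(21)), (array([  71., -153.]), np.int64(50))]
tin 95 [(array([ -50., -151.]), np.int64(48)), (array([  70., -152.]), np.int64(47))]
blk ((-1.4525604248046875, 3.2027969360351562), (151.909912109375, 172.1820831298828), 0.700387716293335)
[634.82835129  20.26563305]
[[ 0.906 -0.001  0.424]
 [-0.424 -0.001  0.906]
 [-0.    -1.    -0.001]]
```

```bash
cat >> h.py <<'E'
from scipy.spatial.transform import Rotation as Ro
def strap_pt(th,r,off): # off: distance behind the centre line (away from motion)
    return b2w(np.array([40,130])+r*np.array([-np.cos(th),-np.sin(th)])+off*np.array([-np.sin(th),np.cos(th)]))
def rel(th,r,off,z):
    s=ctrl.sense();q=s["orientation"];M=Ro.from_quat([*q[1:],q[0]]).as_matrix();p=np.array(s["position"])*1000
    g=np.array([*strap_pt(th,r,off),z]);jaw=YAW+th-np.pi/2  # jaw axis along the motion
    cur=np.arctan2(M[1,2],M[0,2]);t=-(jaw-cur)
    print("goal",g.round(1),"shift xyz",(M.T@(g-p)).round(1),"roll",round((t+np.pi)%(2*np.pi)-np.pi,3),"t",s["clock"],"F",np.round(s["contact_force"],1),"gap",round(s["finger_gap"],2))
E
python3 -c "
from h import *
rel(.158,165,51,215)"
```

```text
goal [465.6  54.9 215. ] shift xyz [ 398.4   -0.6 -377.5] roll 2.606 t 0.1 F [-0.7  0.3 -1. ] gap 1.0
```

```bash
R='{"x":25,"z":-23.6}'; python3 -m pendant '[{"x":25,"z":-23.6},{"x":25,"z":-23.6},{"x":25,"z":-23.6},{"x":25,"z":-23.6},{"x":25,"z":-23.6},{"x":25,"z":-23.6},{"x":25,"z":-23.6},{"x":25,"z":-23.6}]' -1 20
python3 -m pendant '[{"x":25,"z":-23.6},{"x":25,"z":-23.6},{"x":25,"z":-23.6},{"x":25,"z":-23.6},{"x":25,"z":-23.6},{"x":25,"z":-23.6},{"x":25,"z":-23.6},{"x":25,"z":-23.6}]'
python3 -m pendant '[{"roll":0.145},{"roll":0.145},{"roll":0.145},{"roll":0.145},{"roll":0.145},{"roll":0.145},{"roll":0.145},{"roll":0.145}]'
python3 -m pendant '[{"roll":0.145},{"roll":0.145},{"roll":0.145},{"roll":0.145},{"roll":0.145},{"roll":0.145},{"roll":0.145},{"roll":0.145}]'
python3 -m pendant '[{"roll":0.143},{"roll":0.143},{}]'
python3 -c "
from h import *
rel(.158,165,51,215)
print(ctrl.sense()['joints'])"
```

```text
goal [465.6  54.9 215. ] shift xyz [ 398.4   -0.6 -377.5] roll 2.606 t 0.1 F [-0.7  0.3 -1. ] gap 1.0
[ 1.13058688e+00  3.53582989e-01  1.63408242e+00 -1.89804146e-06
  1.15515278e+00 -2.42481863e-03]validation failed for argument at $[0]...
validation failed for argument at $[0]...
validation failed for argument at $[0]...
validation failed for argument at $[0]...
validation failed for argument at $[0]...
```

```bash
python3 -m pendant '[{"x":25,"y":0,"z":-23.6,"roll":0},{"x":25,"y":0,"z":-23.6,"roll":0},{"x":25,"y":0,"z":-23.6,"roll":0},{"x":25,"y":0,"z":-23.6,"roll":0},{"x":25,"y":0,"z":-23.6,"roll":0},{"x":25,"y":0,"z":-23.6,"roll":0},{"x":25,"y":0,"z":-23.6,"roll":0},{"x":25,"y":0,"z":-23.6,"roll":0}]' -1 20
```

```text
clock: 0.9
position: [0.3662, 0.3088, 0.2144]
orientation: [-0.69, 0.69, -0.154, 0.153]
contact_force: [-0.0, -1.1, 0.4]
finger_gap: 0.327
```

```bash
python3 -m pendant '[{"x":25,"y":0,"z":-23.6,"roll":0},{"x":25,"y":0,"z":-23.6,"roll":0},{"x":25,"y":0,"z":-23.6,"roll":0},{"x":25,"y":0,"z":-23.6,"roll":0},{"x":25,"y":0,"z":-23.6,"roll":0},{"x":25,"y":0,"z":-23.6,"roll":0},{"x":25,"y":0,"z":-23.6,"roll":0},{"x":23,"y":0,"z":-12,"roll":0}]'
python3 -m pendant '[{"x":0,"y":0,"z":0,"roll":0.145},{"x":0,"y":0,"z":0,"roll":0.145},{"x":0,"y":0,"z":0,"roll":0.145},{"x":0,"y":0,"z":0,"roll":0.145},{"x":0,"y":0,"z":0,"roll":0.145},{"x":0,"y":0,"z":0,"roll":0.145},{"x":0,"y":0,"z":0,"roll":0.145},{"x":0,"y":0,"z":0,"roll":0.145}]'
python3 -m pendant '[{"x":0,"y":0,"z":0,"roll":0.145},{"x":0,"y":0,"z":0,"roll":0.145},{"x":0,"y":0,"z":0,"roll":0.145},{"x":0,"y":0,"z":0,"roll":0.145},{"x":0,"y":0,"z":0,"roll":0.145},{"x":0,"y":0,"z":0,"roll":0.145},{"x":0,"y":0,"z":0,"roll":0.145},{"x":0,"y":0,"z":0,"roll":0.145}]'
python3 -m pendant '[{"x":0,"y":0,"z":0,"roll":0.143},{"x":0,"y":0,"z":0,"roll":0.143},{"x":0,"y":0,"z":0,"roll":0}]'
python3 -c "
from h import *
rel(.158,165,51,215)
print(ctrl.sense()['joints'])"
```

```text
clock: 1.7
position: [0.47, 0.0639, 0.2144]
orientation: [-0.69, 0.69, -0.154, 0.154]
contact_force: [0.0, 0.1, 0.3]
finger_gap: 0.003
clock: 2.5
position: [0.47, 0.0658, 0.2144]
orientation: [0.492, -0.492, 0.508, -0.508]
contact_force: [-0.2, 1.1, 0.5]
finger_gap: 0.005
clock: 3.3
position: [0.47, 0.0658, 0.2143]
orientation: [0.133, -0.133, 0.695, -0.695]
contact_force: [0.0, -0.8, 0.1]
finger_gap: 0.006
clock: 3.6
position: [0.47, 0.0658, 0.2143]
orientation: [-0.034, 0.034, -0.706, 0.706]
contact_force: [0.9, 0.3, 0.4]
finger_gap: 0.004
goal [465.6  54.9 215. ] shift xyz [ 5.4 -0.7 10.4] roll -0.002 t 3.6 F [0.9 0.3 0.4] gap 0.0
[ 1.35918294e-01  1.17070203e-01  1.94428965e+00 -3.02169201e-05
  1.08082999e+00  1.61112347e+00]
```

```bash
python3 -m pendant '[{"x":5,"y":20,"z":0,"roll":0},{"x":0,"y":25,"z":0,"roll":0},{"x":0,"y":30,"z":0,"roll":0},{"x":0,"y":30,"z":0,"roll":0},{"x":0,"y":30,"z":0,"roll":0},{"x":0,"y":20,"z":0,"roll":0},{"x":0,"y":10,"z":0,"roll":0},{"x":0,"y":0,"z":0,"roll":0}]'
python3 - <<'E'
from h import *
for n in("top","side"):
    s=snap(n,f"pics/{n}1.png");scene(cloud(s),s["pixels"])
rel(.158,165,31,49)
I=cv2.imread("pics/side1.png")[170:370,270:470];cv2.imwrite("pics/c1.png",cv2.resize(I,(600,600)))
E
```

```text
clock: 4.4
position: [0.4644, 0.0652, 0.0486]
orientation: [-0.035, 0.036, -0.706, 0.706]
contact_force: [-0.2, 0.6, -0.3]
finger_gap: 0.004
strap n 5 ang 0.21091901854987014 r max 184.95253370095932 spread [0.20512439 0.22330268]
jar 31 [(array([ -46., -128.]), np.int64(3)), (array([  69., -136.]), np.int64(28))]
tin 39 [(array([ -50., -131.]), np.int64(17)), (array([  70., -137.]), np.int64(22))]
blk ((-0.35066986083984375, -1.1971893310546875), (150.7996368408203, 160.30519104003906), 0.7334083914756775)
strap n 250 ang 0.15836345137562627 r max 185.79842732745257 spread [-0.11951155  0.24215327]
lever n 118 elev deg 64.09379562214178 az 0.19354359253122339 top z 145.34691805973742 lever -0.0714502125101038
jar 72 [(array([ -50., -151.]), np.int64(22)), (array([  71., -152.]), np.int64(50))]
tin 81 [(array([ -48., -152.]), np.int64(43)), (array([  70., -151.]), np.int64(38))]
blk ((-1.4131927490234375, 3.5181884765625), (152.29864501953125, 171.11680603027344), 0.31072935461997986)
goal [467.6  35.   49. ] shift xyz [ 1.2  1.1 30.5] roll 0.001 t 4.5 F [-0.1 -0.4 -0.1] gap 0.01
```

View pics/c1.png

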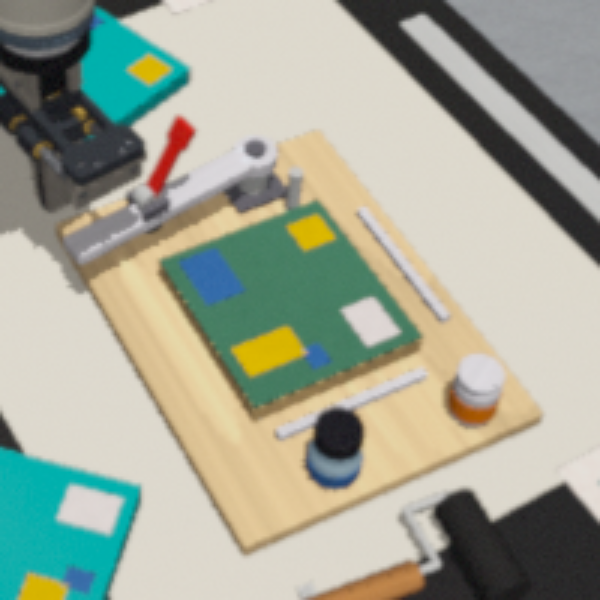

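The crop shows the shut fingers beside the strap's outer edge, around (100,180), with the lever red and up at (170,155). The jar, tin and block are untouched. Next I close the gap and start the swing.

```bash
python3 -m pendant '[{"x":1,"y":0,"z":8,"roll":0},{"x":0,"y":0,"z":8,"roll":0},{"x":0,"y":0,"z":7,"roll":0},{"x":0,"y":0,"z":5,"roll":0},{"x":0,"y":0,"z":3,"roll":0},{"x":1.1,"y":0,"z":6.6,"roll":-0.04},{"x":1.1,"y":0,"z":6.6,"roll":-0.04},{"x":1.1,"y":0,"z":6.6,"roll":-0.04}]'
python3 -m pendant '[{"x":1.35,"y":0,"z":8.3,"roll":-0.05},{"x":1.35,"y":0,"z":8.3,"roll":-0.05},{"x":1.35,"y":0,"z":8.3,"roll":-0.05},{"x":1.35,"y":0,"z":8.3,"roll":-0.05},{"x":1.35,"y":0,"z":8.3,"roll":-0.05},{"x":1.35,"y":0,"z":8.3,"roll":-0.05},{"x":1.35,"y":0,"z":8.3,"roll":-0.05},{"x":1.35,"y":0,"z":8.3,"roll":-0.05}]'
python3 - <<'E'
from h import *
for n in("top","side"):
    s=snap(n,f"pics/{n}2.png");scene(cloud(s),s["pixels"])
rel(.158+.52,165,31,49)
I=cv2.imread("pics/side2.png")[170:370,270:470];cv2.imwrite("pics/c2.png",cv2.resize(I,(600,600)))
E
```

```text
clock: 5.3
position: [0.467, 0.0141, 0.0497]
orientation: [0.078, -0.077, 0.703, -0.703]
contact_force: [0.0, 1.3, -0.3]
finger_gap: 0.004
clock: 6.1
position: [0.4822, -0.051, 0.0496]
orientation: [0.216, -0.216, 0.674, -0.673]
contact_force: [0.2, 1.7, -1.0]
finger_gap: 0.005
strap n 0 ang nan r max 0 spread 0
jar 26 [(array([ -38., -125.]), np.int64(2)), (array([  70., -135.]), np.int64(24))]
tin 34 [(array([ -53., -134.]), np.int64(12)), (array([  70., -137.]), np.int64(22))]
blk ((15.590465545654297, -1.25103759765625), (119.28133392333984, 159.6042022705078), 0.38554754853248596)
strap n 244 ang 0.6642109336294078 r max 187.05208916175488 spread [0.53895794 0.7471865 ]
lever n 95 elev deg 63.93686649541117 az 0.6821464857578039 top z 142.67484643107497 lever -0.06871128255637508
jar 71 [(array([ -50., -152.]), np.int64(18)), (array([  70., -152.]), np.int64(53))]
tin 86 [(array([ -48., -152.]), np.int64(42)), (array([  71., -153.]), np.int64(44))]
blk ((-0.9856948852539062, 3.3596572875976562), (172.75975036621094, 151.28082275390625), 89.98765563964844)
goal [482.4 -50.1  49. ] shift xyz [-0.6  0.7 -1.2] roll -0.0 t 6.2 F [0.2 0.1 0.1] gap 0.01
  return _methods._mean(a, axis=axis, dtype=dtype,
  ret = ret.dtype.type(ret / rcount)
```

View pics/c2.png

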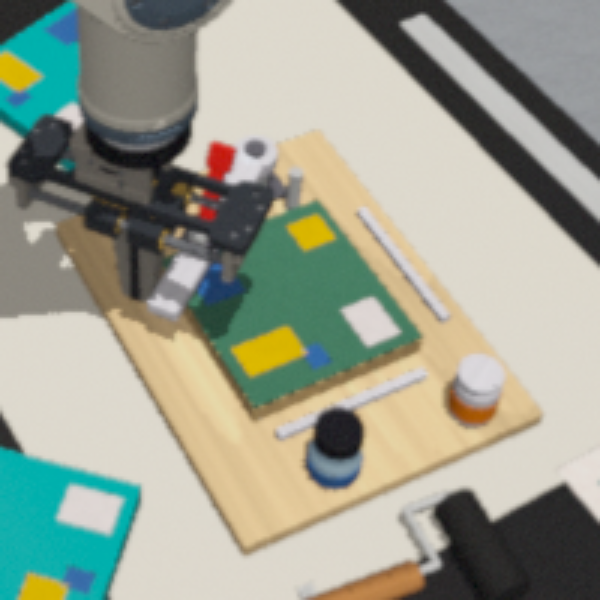

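The finger at (140,260) is carrying the strap (free end at (165,300)) over the block, and nothing else has moved. The swing continues.

```bash
python3 -m pendant '[{"x":1.3,"y":0,"z":8.3,"roll":-0.05},{"x":1.3,"y":0,"z":8.3,"roll":-0.05},{"x":1.3,"y":0,"z":8.3,"roll":-0.05},{"x":1.3,"y":0,"z":8.3,"roll":-0.05},{"x":1.3,"y":0,"z":8.3,"roll":-0.05},{"x":1.3,"y":0,"z":8.3,"roll":-0.05},{"x":1.3,"y":0,"z":8.3,"roll":-0.05},{"x":1.3,"y":0,"z":8.3,"roll":-0.05}]'
python3 -m pendant '[{"x":1.35,"y":0,"z":8.3,"roll":-0.05},{"x":1.35,"y":0,"z":8.3,"roll":-0.05},{"x":1.35,"y":0,"z":8.3,"roll":-0.05},{"x":1.35,"y":0,"z":8.3,"roll":-0.05},{"x":1.35,"y":0,"z":8.3,"roll":-0.05},{"x":1.35,"y":0,"z":8.3,"roll":-0.05},{"x":1.35,"y":0,"z":8.3,"roll":-0.05},{"x":0,"y":0,"z":0,"roll":0}]'
python3 -c "
from h import *
rel(1.571,165,31,49)"
```

```text
clock: 7.0
position: [0.5215, -0.1042, 0.0495]
orientation: [0.344, -0.345, 0.618, -0.617]
contact_force: [-0.1, -0.1, 0.7]
finger_gap: 0.007
clock: 7.8
position: [0.5719, -0.1357, 0.0495]
orientation: [-0.447, 0.446, -0.548, 0.548]
contact_force: [-0.1, 0.3, 0.3]
finger_gap: 0.006
goal [ 594.  -142.6   49. ] shift xyz [ 2.3  0.5 23. ] roll -0.144 t 7.8 F [-0.1  0.3  0.3] gap 0.01
```

```bash
python3 -m pendant '[{"x":0.7,"y":0,"z":6,"roll":-0.04},{"x":0.7,"y":0,"z":6,"roll":-0.04},{"x":0.5,"y":0,"z":4,"roll":-0.03},{"x":0.3,"y":0,"z":3,"roll":-0.03},{"x":0,"y":0,"z":2,"roll":0},{"x":0,"y":0,"z":1,"roll":0},{"x":0,"y":0,"z":1,"roll":0},{"x":0,"y":0,"z":0,"roll":0}]'
python3 -c "
from h import *
rel(1.571,165,31,49)
s=snap('side');scene(cloud(s),s['pixels'])"
```

```text
clock: 8.6
position: [0.5937, -0.1409, 0.0495]
orientation: [0.484, -0.484, 0.516, -0.516]
contact_force: [-0.2, -1.1, -0.6]
finger_gap: 0.006
goal [ 594.  -142.6   49. ] shift xyz [1.6 0.5 0.4] roll -0.004 t 8.6 F [-0.2 -1.1 -0.6] gap 0.01
strap n 129 ang 1.5292359538387692 r max 185.5283174054461 spread [1.30762685 1.60767323]
jar 68 [(array([ -51., -150.]), np.int64(21)), (array([  71., -152.]), np.int64(47))]
tin 81 [(array([ -48., -151.]), np.int64(39)), (array([  70., -151.]), np.int64(42))]
blk ((-1.1501541137695312, -0.793731689453125), (150.7881622314453, 162.40664672851562), 0.7261494994163513)
```

```bash
python3 -m pendant '[{"x":0,"y":0,"z":1,"roll":0},{"x":0,"y":0,"z":1,"roll":0},{"x":0,"y":0,"z":0,"roll":0}]'
python3 -m pendant '[{"x":0,"y":0,"z":1,"roll":0},{"x":0,"y":0,"z":0,"roll":0}]'
python3 -m pendant '[{"x":0,"y":0,"z":1,"roll":0},{"x":0,"y":0,"z":0,"roll":0}]'
```

```text
clock: 8.95
position: [0.5959, -0.1412, 0.0496]
orientation: [-0.484, 0.484, -0.515, 0.516]
contact_force: [-1.3, -0.0, 0.0]
finger_gap: 0.005
clock: 9.15
position: [0.5969, -0.1413, 0.0496]
orientation: [-0.484, 0.484, -0.515, 0.516]
contact_force: [-0.8, -0.7, -0.1]
finger_gap: 0.006
clock: 9.35
position: [0.5976, -0.1413, 0.0496]
orientation: [0.484, -0.484, 0.516, -0.515]
contact_force: [-2.2, -1.4, 0.9]
finger_gap: 0.003
```

```bash
python3 -m pendant '[{"x":0,"y":0,"z":1,"roll":0},{"x":0,"y":0,"z":0,"roll":0}]'
python3 -m pendant '[{"x":0,"y":0,"z":1,"roll":0},{"x":0,"y":0,"z":0,"roll":0}]'
```

```text
clock: 9.55
position: [0.5977, -0.1413, 0.0495]
orientation: [0.484, -0.485, 0.516, -0.515]
contact_force: [-4.7, -1.2, 4.0]
finger_gap: 0.006
clock: 9.75
position: [0.5978, -0.1414, 0.0495]
orientation: [0.483, -0.485, 0.517, -0.514]
contact_force: [-8.8, -1.2, 5.6]
finger_gap: 0.007
```

The finger has stalled at x = 0.5978 while the force climbs, so the strap is against its stop. I'll back off and look.

```bash
python3 -m pendant '[{"x":0,"y":0,"z":1,"roll":0},{"x":0,"y":0,"z":0,"roll":0}]'
python3 -m pendant '[{"x":0,"y":0,"z":-8,"roll":0},{"x":0,"y":0,"z":-12,"roll":0},{"x":0,"y":-20,"z":0,"roll":0},{"x":0,"y":-30,"z":0,"roll":0},{"x":0,"y":-40,"z":0,"roll":0},{"x":0,"y":-30,"z":0,"roll":0},{"x":0,"y":0,"z":0,"roll":0}]'
python3 - <<'E'
from h import *
for n in("top","side","wrist"):
    s=snap(n,f"pics/{n}3.png");
    if n!="wrist":scene(cloud(s),s["pixels"])
rel(1.571,105,0,150)
I=cv2.imread("pics/side3.png")[170:370,270:470];W=cv2.imread("pics/wrist3.png")
cv2.imwrite("pics/c3.png",np.hstack([cv2.resize(I,(400,400)),cv2.resize(W,(400,400))]))
E
```

```text
clock: 9.95
position: [0.5978, -0.1414, 0.0494]
orientation: [0.483, -0.485, 0.517, -0.514]
contact_force: [-12.4, -1.4, 9.5]
finger_gap: 0.003
clock: 10.65
position: [0.5832, -0.1408, 0.1742]
orientation: [-0.486, 0.482, -0.513, 0.518]
contact_force: [-0.1, 0.5, 1.6]
finger_gap: 0.005
strap n 0 ang nan r max 0 spread 0
lever n 30 elev deg 62.82555619490241 az 1.5618869869273615 top z 144.6759765403679 lever -0.049315258801169694
jar 8 [(array([  72., -135.]), np.int64(8))]
tin 3 [(array([  73., -137.]), np.int64(3))]
blk ((-1.0264968872070312, 48.18022918701172), (61.509429931640625, 149.67481994628906), 89.46155548095703)
strap n 248 ang 1.5564187441335458 r max 184.61769188614764 spread [1.47737091 1.63533656]
jar 61 [(array([ -51., -152.]), np.int64(19)), (array([  72., -152.]), np.int64(42))]
tin 94 [(array([ -49., -151.]), np.int64(48)), (array([  70., -152.]), np.int64(46))]
blk ((-1.1647109985351562, -0.9402542114257812), (151.75018310546875, 162.5871124267578), 0.2606319785118103)
goal [628.5 -84.5 150. ] shift xyz [-58.4  19.   44.8] roll -0.003 t 10.8 F [ 0.6 -0.1 -0.7] gap 0.01
  return _methods._mean(a, axis=axis, dtype=dtype,
  ret = ret.dtype.type(ret / rcount)
```

View pics/c3.png

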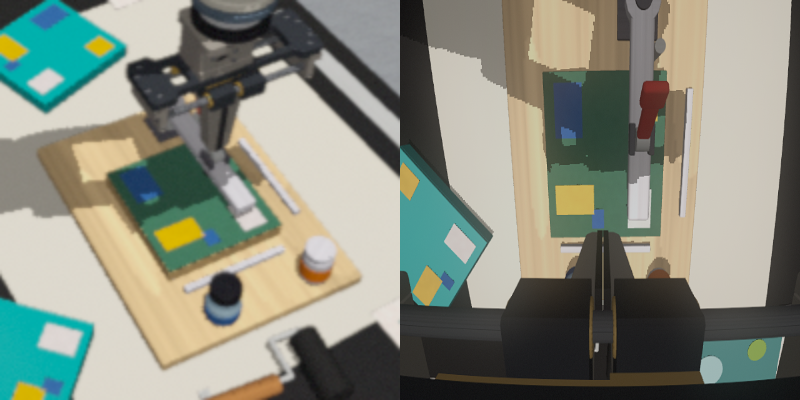

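The wrist half shows the strap lying along the board's -y and touching the stop pin at about (660,47). The red lever is still up in the strap plane at (650,110), and the jar and tin haven't moved. Next is the outer side of the lever.

```bash
python3 -m pendant '[{"x":-8,"y":0,"z":15,"roll":0},{"x":-15,"y":0,"z":15,"roll":0},{"x":-15,"y":0,"z":15,"roll":0},{"x":0,"y":16,"z":0,"roll":0},{"x":0,"y":15,"z":0,"roll":0},{"x":0,"y":15,"z":0,"roll":0},{"x":0,"y":0,"z":0,"roll":0}]'
python3 - <<'E'
from h import *
rel(1.571,94,0,130)
s=snap("side");I=s["pixels"][150:350,290:490,::-1];cv2.imwrite("pics/c4.png",cv2.resize(I,(600,600)));scene(cloud(s),s['pixels'])
E
```

```text
clock: 11.5
position: [0.6256, -0.1049, 0.1201]
orientation: [0.483, -0.485, 0.517, -0.514]
contact_force: [-0.2, 0.2, -1.1]
finger_gap: 0.004
goal [629.2 -73.6 130. ] shift xyz [-31.6  -9.9   1.6] roll -0.003 t 11.5 F [-0.2  0.2 -1.1] gap 0.0
strap n 241 ang 1.5568130967970504 r max 184.58828681581238 spread [1.47983549 1.63994698]
lever n 110 elev deg 63.04501368937082 az 1.5314491476711618 top z 144.13189948561055 lever -0.053145514647820656
jar 72 [(array([ -49., -152.]), np.int64(22)), (array([  70., -152.]), np.int64(50))]
tin 86 [(array([ -50., -151.]), np.int64(46)), (array([  71., -153.]), np.int64(40))]
blk ((-1.588165283203125, -0.23072052001953125), (151.65818786621094, 163.07785034179688), 0.6492485404014587)
```

View pics/c4.png

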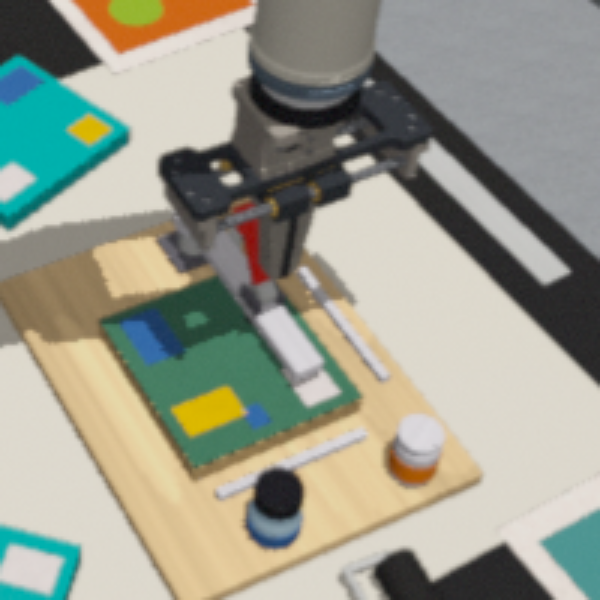

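The crop shows the shut fingers at (283,240) on the outer side of the red lever at (255,245), clear of it, with the strap at its stop. Now I push the lever along its arc.

```bash
python3 -m pendant '[{"x":-20,"y":-10,"z":1.5,"roll":0},{"x":-9.6,"y":0,"z":0,"roll":0},{"x":-7.9,"y":2.9,"z":0,"roll":0},{"x":-5.2,"y":3.7,"z":0,"roll":0},{"x":-4.7,"y":4.1,"z":0,"roll":0},{"x":0,"y":0,"z":0,"roll":0}]'
python3 -m pendant '[{"x":-4.3,"y":4.6,"z":0,"roll":0},{"x":-3.8,"y":5.0,"z":0,"roll":0},{"x":-3.3,"y":5.4,"z":0,"roll":0},{"x":-2.6,"y":5.7,"z":0,"roll":0},{"x":0,"y":0,"z":0,"roll":0}]'
python3 -c "
from h import *
rel(1.571,64.2,0,98.6)
s=snap('side');scene(cloud(s),s['pixels'])"
```

```text
clock: 12.15
position: [0.6324, -0.0575, 0.1223]
orientation: [0.484, -0.484, 0.516, -0.515]
contact_force: [1.1, -0.1, 0.3]
finger_gap: 0.005
clock: 12.65
position: [0.6329, -0.0435, 0.101]
orientation: [0.484, -0.484, 0.516, -0.515]
contact_force: [0.2, 0.8, -0.5]
finger_gap: 0.006
goal [631.  -43.8  98.6] shift xyz [ 0.4  2.4 -1.9] roll -0.003 t 12.65 F [ 0.2  0.8 -0.5] gap 0.01
strap n 254 ang 1.5569545828636673 r max 185.1356943972966 spread [1.48373638 1.63837004]
lever n 100 elev deg 24.68236923361342 az 1.5283495262646283 top z 118.52686929631918 lever 0.6164089408770941
jar 68 [(array([ -49., -152.]), np.int64(19)), (array([  71., -152.]), np.int64(49))]
tin 92 [(array([ -48., -151.]), np.int64(47)), (array([  70., -152.]), np.int64(45))]
blk ((-1.271697998046875, -0.3197021484375), (152.57305908203125, 162.66954040527344), 0.685034990310669)
```

```bash
python3 -m pendant '[{"x":-2.1,"y":6,"z":0,"roll":0},{"x":-1.4,"y":5,"z":0,"roll":0},{"x":0,"y":2,"z":0,"roll":0},{"x":0,"y":0,"z":0,"roll":0}]'
python3 -m pendant '[{"x":0,"y":1.5,"z":0,"roll":0},{"x":0,"y":0,"z":0,"roll":0}]'
python3 -m pendant '[{"x":0,"y":1.5,"z":0,"roll":0},{"x":0,"y":0,"z":0,"roll":0}]'
```

```text
clock: 13.1
position: [0.6334, -0.0403, 0.0887]
orientation: [0.484, -0.484, 0.516, -0.515]
contact_force: [-0.9, 0.6, 1.0]
finger_gap: 0.006
clock: 13.3
position: [0.6336, -0.0404, 0.0877]
orientation: [0.484, -0.484, 0.516, -0.515]
contact_force: [-0.8, 1.7, 1.4]
finger_gap: 0.007
clock: 13.5
position: [0.6337, -0.0403, 0.0863]
orientation: [0.484, -0.484, 0.516, -0.515]
contact_force: [-1.0, 2.6, 3.9]
finger_gap: 0.003
```

```bash
for i in 1; do python3 -m pendant '[{"x":0,"y":1.5,"z":0,"roll":0},{"x":0,"y":0,"z":0,"roll":0}]'
python3 -m pendant '[{"x":0,"y":1.5,"z":0,"roll":0},{"x":0,"y":0,"z":0,"roll":0}]'
python3 -m pendant '[{"x":0,"y":1.5,"z":0,"roll":0},{"x":0,"y":0,"z":0,"roll":0}]'; done
```

```text
clock: 13.7
position: [0.6338, -0.0402, 0.0858]
orientation: [0.484, -0.484, 0.516, -0.516]
contact_force: [-4.4, 2.5, 13.6]
finger_gap: 0.006
clock: 13.9
position: [0.6339, -0.0402, 0.0854]
orientation: [-0.484, 0.484, -0.515, 0.516]
contact_force: [-7.3, 4.0, 21.7]
finger_gap: 0.003
clock: 14.1
position: [0.6341, -0.0402, 0.085]
orientation: [-0.484, 0.484, -0.515, 0.516]
contact_force: [-10.3, 3.1, 30.8]
finger_gap: 0.001
```

```bash
python3 -m pendant '[{"x":0,"y":1.5,"z":0,"roll":0},{"x":0,"y":0,"z":0,"roll":0}]'
python3 -m pendant '[{"x":0,"y":-6,"z":0,"roll":0},{"x":0,"y":-10,"z":0,"roll":0},{"x":0,"y":-30,"z":0,"roll":0},{"x":0,"y":-40,"z":0,"roll":0},{"x":20,"y":-40,"z":-20,"roll":0},{"x":30,"y":0,"z":-40,"roll":0},{"x":10,"y":0,"z":-40,"roll":0},{"x":0,"y":0,"z":-40,"roll":0}]'
python3 - <<'E'
from h import *
s=ctrl.sense();print(s["position"],s["contact_force"])
for n in("top","side"):
    s=snap(n,f"pics/{n}5.png");scene(cloud(s),s["pixels"])
I=cv2.imread("pics/side5.png")[170:370,270:470];W=snap("wrist")["pixels"][:,:,::-1]
cv2.imwrite("pics/c5.png",np.hstack([cv2.resize(I,(400,400)),cv2.resize(W,(400,400))]))
E
```

```text
clock: 14.3
position: [0.6342, -0.0402, 0.0846]
orientation: [-0.485, 0.483, -0.515, 0.516]
contact_force: [-14.3, 3.9, 40.4]
finger_gap: 0.005
clock: 15.1
position: [0.4886, -0.0929, 0.2063]
orientation: [-0.484, 0.484, -0.516, 0.516]
contact_force: [-0.4, -0.4, 0.9]
finger_gap: 0.007
[ 0.48864244 -0.09290019  0.20625932] [-0.40667391 -0.37861848  0.94411987]
strap n 0 ang nan r max 0 spread 0
jar 0 []
tin 0 []
blk ((-0.6983184814453125, -0.9373321533203125), (148.79075622558594, 159.2587127685547), 0.4713875949382782)
strap n 255 ang 1.5566588182685233 r max 185.69232908794234 spread [1.47172841 1.64291636]
lever n 126 elev deg 9.791486071749217 az 1.537728518541715 top z 89.7561594241627 lever 0.8763038805814082
jar 72 [(array([ -51., -151.]), np.int64(21)), (array([  71., -152.]), np.int64(51))]
tin 89 [(array([ -50., -150.]), np.int64(47)), (array([  70., -151.]), np.int64(42))]
blk ((-1.38201904296875, -0.30828857421875), (152.19821166992188, 163.2541961669922), 0.4883282780647278)
  return _methods._mean(a, axis=axis, dtype=dtype,
  ret = ret.dtype.type(ret / rcount)
```

View pics/c5.png

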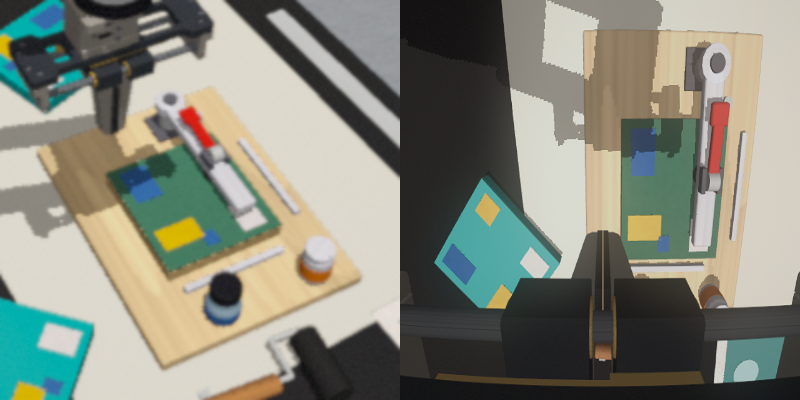

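The side half shows the red lever lying flat along the strap at (195,130). The strap is over the block, and the jar (222,297), tin (318,260) and roller haven't moved. Corrected for the 4.3° the lever's top-face offset adds, the elevation is about 5.5°, which is fully down. One more independent check of the strap angle from the wrist depth, then hand in.

Run:
```python
from h import *
s=snap("wrist");W=cloud(s).reshape(-1,3);I=s["pixels"].reshape(-1,3).astype(int);z=W[:,2]*1000;b=w2b(W)
f=lambda x:np.median(x)
m=(abs(z-66)<4)&(abs(b[:,0]-40)<25)&(b[:,1]>-60)&(b[:,1]<145)
ys=np.arange(-50,116,6);L=[];
for y in ys:
    k=m&(abs(b[:,1]-y)<3)
    if k.sum()>15: L.append((y,*np.percentile(b[k,0],[3,97])))
L=np.array(L);print(L.round(1)[::4],"edge slopes",np.polyfit(L[:,0],L[:,1],1)[0],np.polyfit(L[:,0],L[:,2],1)[0])
k=(abs(z-18)<5)&(I[:,0]>I[:,2]+30)&(abs(b[:,0])<145)&(abs(b[:,1])<175);E=[]
for y in range(-60,150,6):
    q=k&(abs(b[:,1]-y)<3)
    if q.sum()>15:E.append((y,b[q,0].max(),b[q,0].min()))
E=np.array(E);print("board edge slopes +x,-x",np.polyfit(E[:,0],E[:,1],1),np.polyfit(E[:,0],E[:,2],1))
k=(abs(z-40)<3)&(abs(b[:,0])<95)&(abs(b[:,1])<90);print(cv2.minAreaRect(b[k].astype(np.float32)))
```

```text
[[-50.   26.5  49.8]
 [-26.   25.8  50.3]
 [ -2.   26.1  49.9]
 [ 22.   24.9  26.4]
 [ 46.   26.1  35.8]
 [ 70.   25.8  37.5]
 [ 94.   26.3  63.7]] edge slopes -0.0014181164683649686 -0.03115015951785393
board edge slopes +x,-x [-5.92975918e-04  1.28119390e+02] [-1.90858152e-03 -1.30151316e+02]
((-1.3700714111328125, -0.939605712890625), (151.28858947753906, 160.553466796875), 0.2557857930660248)
```

```bash
python3 -c "
from plant import ctrl
print(ctrl.sense()['clock']);print(ctrl.hand_in())"
```

```text
15.3
the job is handed in; nothing more can be done
None
```

The print block is clamped, and I handed the job in at 15.3 s of the 54 s allowed. With the gripper shut, I pushed the strap round with the back of a finger until it stalled on its stop (about 12 N). Then I pushed the red lever down until it stalled (about 40 N on the fingertips) and moved the arm clear.

Last checks:
- **Strap:** the wrist camera's depth puts its edge parallel to the board's edges within about 0.001 rad. The side camera read 1.557 rad against 1.571. I put that down to bias, as the reading didn't change after the strap met its stop.
- **Lever:** about 5.5° above level after correcting for its thickness, so fully down. The uncorrected reading was 9.8°.
- **Block, jar and tin:** within 1–2 mm of their starting places by the camera measurements. The top camera's view of the jar and tin was blocked at the end, so for those two this rests on the side camera.
- **Roller:** I checked this by eye only, and it looked unmoved.
- **Contact:** the robot was touching nothing at hand-in; the contact force reading was about 1 N, which is sensor noise.

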